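# Shift the geared bottle roller into third and start it

## Task

The geared bottle roller on the bench was left somewhere in its first-second gear slot. Without gripping the lever, push its orange ball with closed fingertips through the H-gate into third gear: level with the cross slot, across to the right, then forward until fully home, easing it along without forcing it. Only then press the green start button all the way in and let it go; leave the red stop button, the bottles on the rollers and everything else on the bench undisturbed.

Things in the scene. Friction and masses are not known exactly. Their poses are not given: they have to be found in the camera images.
- roller: Geared bottle roller, fixed. Origin on the bench under the white gearbox's middle; x points forward (away from the side with the buttons), y to the operator's left. Gearbox x -120 to +100, y -75 to +75 mm, flat top 116 mm high. Grey motor on the left out to y = +210, its terminal box 128 mm high; black rollers and end bracket on the right out to y = -410, bottles on them reach 134 mm high
- gate_center (a point): Centre of the top face of the steel gate plate (110 x 90 mm), 126 mm above the bench, at x = +10, y = 0 of the roller. H-gate, slots 15 mm wide: two lengthwise slots 13 mm left and 13 mm right of here, ending 27 mm forward and back, joined by a cross slot through this point. Left and right, here and below, are as seen from the robot's side
- third_end (a point): Forward end of the right-hand slot on the plate's top face (third gear). Beyond the slot ends small black dots mark the gears: 1 dot left forward, 2 dots left back, 3 dots right forward, 4 dots right back
- lever_ball (a point): Centre of the orange ball, 42 mm across, on the gear lever (a 12 mm steel rod); 160 mm from the lever's pivot, which lies 86 mm straight below gate_center; 200 mm above the bench when upright. The lever stays where it is left, moving the ball takes about 3 to 5 N; it cannot be lifted
- gear_cross (a joint): Sideways lean of the gear lever in rad about the roller's x axis; 0 is the middle, positive leans right. About -0.15 in the first-second slot and +0.15 in the third-fourth slot (0.01 rad is 1.6 mm at the ball)
- gear_shift (a joint): Forward lean of the gear lever in rad; 0 is neutral, in line with the cross slot, positive leans forward (roller's +x). Fully home is about +0.24 forward (first, third) and -0.24 back (second, fourth). The lever crosses freely within about 0.02 of 0; the rounded slot corners guide it in from about 0.03. It starts anywhere from -0.22 to +0.22, in the left slot
- start (a joint): Travel of the green start button in m: 0 is out, 0.006 fully pressed; springs back by itself; needs about 5 N
- start_top (a point): Centre of the top face of the green start button (26 mm across, in a 42 mm black collar, pressed straight down), 133 mm above the bench, at x = -82, y = +40 mm of the roller
- stop (a joint): Travel of the red stop button in m: 0 is out, 0.006 fully pressed. Not to be pressed
- stop_top (a point): Centre of the top face of the red stop button, the same size, 80 mm to the right of the green one
- bottle_a: Amber bottle 66 mm across and 138 mm long lying loose on the rollers, nearer the gearbox. Origin on its axis near the middle; its y axis runs along it
- bottle_b: White bottle with a purple cap, same size, lying loose on the rollers, farther from the gearbox. Origin on its axis near the middle
- tube_rack: Lime-green microtube rack 95 x 205 x 44 mm, loose on the bench. Origin under its centre
- wash_bottle: White wash bottle with red spout, 68 mm across, 190 mm high, loose on the bench. Origin under its centre
- glass_bowl: Glass bowl 104 mm across, 50 mm high, loose on the bench. Origin under its centre
- red_lid_jar: White jar with red lid, 86 mm across, 106 mm high, loose on the bench. Origin under its centre
- sample_tubes: Steel rack 70 x 140 mm with eight purple-capped tubes, 110 mm high, loose on the bench. Origin under its centre
- glove_box: Green and white carton 120 x 110 x 75 mm, loose on the bench. Origin under its centre

How it is judged:
On the way, in this order (a step that is already met when the one before it is completed fails the run):
1. the lever has been moved across to the right-hand side of the gate, still in the cross slot (value of joint gear_cross above 0.12 rad and value of joint gear_shift between -0.08 and 0.08 rad).
2. the lever is fully home in third gear (value of joint gear_cross above 0.12 rad and value of joint gear_shift above 0.21 rad), for 0.1 s.
3. the green start button is pressed in (value of joint start above 0.0045 m), for 0.02 s.
At the end, for the whole second after the job is handed in: The gear lever stands fully home in third (leaning right more than 0.12 rad and forward more than 0.21 rad), the start button has been pressed (4.5 mm or more of its 6 mm) after that and is out again, the stop button is out, and the bottles lie where they were within 15 mm (all of step 2 and value of joint each of start, stop below 0.0015 m and distance of each of bottle_a, bottle_b from where it was at the start of the episode below 0.015 m); the robot touches nothing.
It fails at once if the start button is pressed before the lever is home in third (value of joint start above 0.003 m and not (value of joint gear_cross above 0.12 rad and value of joint gear_shift above 0.2 rad)).
It fails at once if the red stop button is pressed (value of joint stop above 0.003 m).
It fails at once if the lever is forced: the fingers load it with more than 80 N (contact force between the fingers and gear_shift above 80 N).
It fails at once if the lever's ball is taken between the fingers instead of being pushed from outside (contact force between the fingers and gear_shift above 1 N and distance between the grasp point and lever_ball below 0.021 m).
It fails at once if a bottle on the rollers (15 mm) or another thing on the bench (20 mm) is moved, knocked over or lifted (distance of any of bottle_a, bottle_b from where it was at the start of the episode above 0.015 m or distance of any of tube_rack, wash_bottle, glass_bowl, red_lid_jar, sample_tubes, glove_box from where it was at the start of the episode above 0.02 m).
It also fails if it takes over 72 s, if anything falls off the work surface, if the arm or the gripper's body presses on something with over 40 N, if the wrist force passes 120 N, or if a joint passes its speed limit or range.

## Robot

A 6-joint arm with a two-finger parallel gripper is mounted at the origin on the work surface. World frame = base frame: x ahead of the robot, y to its left, z up, the work surface at z = 0. Lengths are in m, angles in rad, forces in N, time in s.
With the tool pointing down it reaches from about 0.425 to 0.95 m from the base axis. Payload 3.5 kg.
Tool frame: the origin (TCP) lies midway between the tips of the shut fingers; the grasp point (between the pads) lies 19 mm behind it; x points along the fingers, y is the direction in which the jaws open and shut, and the axes are right-handed (so a half turn about x gives the same grasp; the last joint's range is limited). The gripper opens to 85 mm and grips with 20 to 120 N. Pads are 22 mm wide; open, the fingers measure 114 mm over their backs; the gripper's body (76 mm by 85 mm) begins 54 mm behind the grasp point. The pads swing forward as they close: fully open they stand 13 mm farther back than shut.
Start: joints at [0.957, 0.286, 1.577, -0, 1.279, -0.15], TCP at [0.302, 0.604, 0.231] pointing down, gripper open.
Joint ranges: [-2.77, 2.77], [-0.9, 2.22], [0.21, 2.48], [-1.53, 4.67], [0.24, 2.81], [-2.84, 2.84]. Speed limits (rad/s): [2.79, 2.79, 3.14, 3.14, 3.14, 3.14].

## Interface

Orientations are given as a unit quaternion [x, y, z, w].
In Python, from plant import ctrl, vision gives the robot as it stands. The module is installed in compiled form; this text tells all that it offers.
- The arm moves only by the tool play_rows, never from a script. Its arguments are lists of equal length, an entry for each row: "claw": the closure in counts, from 0 (fully open) to 255 (shut); "travel": the shift along the tool's x, y, z in m, a list of three; "dr": the turn, a rotation vector about the tool's x, y, z in rad, a list of three. In form: {"claw": [claw, ...], "travel": [[tx, ty, tz], ...], "dr": [[wx, wy, wz], ...]}. A call has 1 to 20 rows; each row is the pose to reach, as a shift and turn from the pose measured when the call began, along the tool's axes at that moment; what a row does not reach only later rows make up. A row lasts 1/10 s, in which the tool goes at most 50 mm and 8.59 degrees, less where a joint would pass 70% of its speed; a pose out of reach is approached as far as the arm can. A call with a gripper value outside its range is refused whole. The fingers move at their own pace and stop on an object; "force" is the grip in N (left out, the last holds). Time passes only in rows, so rows that repeat a pose let the fingers close. It gives the time, the measured TCP pose, the force and the opening at its end, in the units of the state.
- ctrl.get_state(): the state, without advancing time (a new reading comes with each control period).
- vision.read_camera(name): name is "scene" or "top" or "wrist"; returns a dict with "img" (480x640x3 uint8, red, green, blue), "range_z" (480x640 float32, m along the optical axis (not along the pixel's ray), 0 where there is no reading), "K" (3x3 intrinsics, pixels), "world_to_cam" (4x4, takes a point from world to camera coordinates). Camera axes: x right, y up, looking along -z (the intrinsics and any distortion apply to the point x, -y, -z); pixel columns grow to the right and rows downward; lengths in m; the calibration is good to about 2 mm. A picture is of the moment at which its call begins.
- ctrl.sign_off(): hands the job in, once; it reports no verdict.
The state is a dict: "time": time; "qpos": joint angles; "dq": joint speeds; "joint_efforts": joint torques, N m; "eef_pos": TCP position; "tcp_rot": TCP orientation; "contact_force": force on the tool from outside, world axes, zero at the start; "wrist_torque": the same for the moment, N m; "opening": opening from 0.0 (shut) to 1.0 (fully open).
Only numpy, scipy, OpenCV 4.12 (cv2) and the standard library are available. Lean on these libraries where they do the work, as an engineer would, in place of code of your own. Each camera call takes 0.05 s, during which the arm holds its last target.

## Working session

There is one attempt and no reset: what is moved stays moved. The work goes in short steps, Python scripts to look and compute and a tool call to move; the robot and the scene stay as the last step left them, time stands still between calls to the robot, and variables do not carry over. Pictures are saved under pics/ and viewed, and the job is handed in when it is done.

Besides the shell and the picture viewer there is one more tool, called after "Emit:" as name(argument=value, ...) on one line, values as JSON. play_rows: Moves the arm, as the interface text tells. Its arguments: {"type":"object","properties":{"claw":{"type":"array","items":{"type":"number"}},"travel":{"type":"array","items":{"type":"array","items":{"type":"number"}}},"dr":{"type":"array","items":{"type":"array","items":{"type":"number"}}},"force":{"type":"number"}},"required":["claw","travel","dr"]}

```bash
mkdir -p pics; python3 - <<'E'
from plant import ctrl, vision
import cv2,numpy as np,pickle
print(ctrl.get_state())
for n in ["scene","top","wrist"]:
    d=vision.read_camera(n); pickle.dump(d,open(n+'0.pkl','wb'))
    cv2.imwrite(f'pics/{n}0.png',d['img'][:,:,::-1])
    print(n,d['K'],d['world_to_cam'].round(3))
E
```

```text
{'time': 0.0, 'qpos': array([ 9.56979395e-01,  2.87217666e-01,  1.57820932e+00, -1.88063325e-05,
        1.27860037e+00, -1.50011515e-01]), 'dq': array([ 0.00102218, -0.00057553,  0.00017642, -0.00078269,  0.00031218,
        0.00115207]), 'joint_efforts': array([-1.03804326e-03, -4.05985236e+01, -2.92622226e+01, -1.59916167e-04,
        5.83714034e-03,  3.64060526e-06]), 'eef_pos': array([0.30155746, 0.60314277, 0.22989502]), 'tcp_rot': array([ 0.161711  ,  0.68849298, -0.16331331,  0.68786316]), 'contact_force': array([-0.14063601, -0.17787939, -0.50520224]), 'wrist_torque': array([0.03261951, 0.02964576, 0.03181445]), 'opening': 0.9979457238857706}
scene [[563.00043636   0.         320.64976451]
 [  0.         563.00043636 235.77585484]
 [  0.           0.           1.        ]] [[-0.143  0.99   0.019  0.097]
 [-0.735 -0.119  0.668  0.31 ]
 [ 0.663  0.081  0.744 -2.101]
 [ 0.     0.     0.     1.   ]]
top [[488.9253975    0.         315.12531277]
 [  0.         488.9253975  237.62299177]
 [  0.           0.           1.        ]] [[ 0.011 -1.    -0.01  -0.024]
 [ 0.98   0.008  0.198 -0.596]
 [-0.198 -0.012  0.98  -1.451]
 [ 0.     0.     0.     1.   ]]
wrist [[406.57123495   0.         321.23561219]
 [  0.         406.57123495 236.41641863]
 [  0.           0.           1.        ]] [[ 0.448  0.894 -0.002 -0.673]
 [-0.857  0.429 -0.284  0.037]
 [-0.253  0.129  0.959 -0.38 ]
 [ 0.     0.     0.     1.   ]]
```

View pics/top0.png

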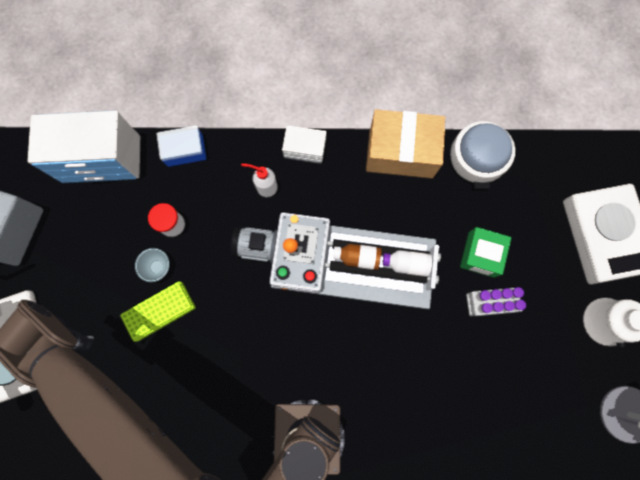

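View pics/scene0.png

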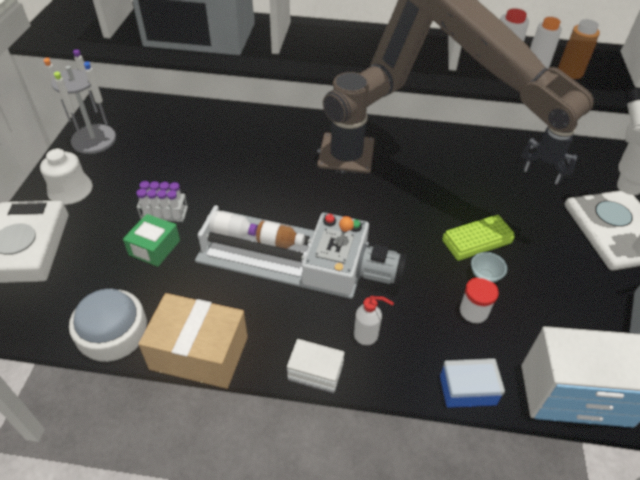

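The top view shows the roller in front of the arm: orange ball at about (290,246), green button (283,272), red button (310,276). The bottles are to the right, around (385,260).

```bash
cat > h.py <<'E'
import cv2,numpy as np,pickle
def ray(d,u,v):
    K=d['K'];W=d['world_to_cam'];R=W[:3,:3];t=W[:3,3]
    r=np.array([(u-K[0,2])/K[0,0],-(v-K[1,2])/K[1,1],-1.])
    return -R.T@t, R.T@r
def onz(d,u,v,z):
    o,r=ray(d,u,v); return o+r*(z-o[2])/r[2]
def tri(rs):
    A=np.zeros((3,3));b=np.zeros(3)
    for o,r in rs:
        r=r/np.linalg.norm(r);P=np.eye(3)-np.outer(r,r);A+=P;b+=P@o
    return np.linalg.solve(A,b)
def proj(d,p):
    c=d['world_to_cam'][:3,:3]@p+d['world_to_cam'][:3,3]
    return d['K'][0,0]*c[0]/-c[2]+d['K'][0,2], d['K'][1,1]*-c[1]/-c[2]+d['K'][1,2]
RNG={'orange':((8,170,150),(16,255,255)),'green':((60,150,40),(85,255,255)),'red':((174,150,60),(180,255,255)),'red2':((0,170,60),(4,255,255))}
def blobs(d,c,roi):
    h=cv2.cvtColor(d['img'],cv2.COLOR_RGB2HSV); m=cv2.inRange(h,*map(np.array,RNG[c]))
    if c=='red': m|=cv2.inRange(h,*map(np.array,RNG['red2']))
    k=np.zeros_like(m);x0,y0,x1,y1=roi;k[y0:y1,x0:x1]=255;m&=k
    n,l,s,ce=cv2.connectedComponentsWithStats(m)
    return [(ce[i].round(2).tolist(),s[i].tolist()) for i in range(1,n) if s[i][4]>12]
E
python3 - <<'E'
from h import *
T=pickle.load(open('top0.pkl','rb'));S=pickle.load(open('scene0.pkl','rb'))
for n,d,roi in(('top',T,(265,205,335,300)),('scene',S,(300,205,375,280))):
    for c in('orange','green','red'): print(n,c,blobs(d,c,roi))
    x0,y0,x1,y1=roi
    cv2.imwrite(f'pics/{n}0c.png',cv2.resize(d['img'][y0:y1,x0:x1,::-1],None,fx=7,fy=6 if n=='top' else 7,interpolation=2))
E
```

```text
top orange [([290.2, 244.97], [284, 239, 14, 13, 145])]
top green [([282.21, 271.51], [278, 268, 9, 8, 57])]
top red [([309.5, 275.5], [305, 271, 10, 10, 78])]
scene orange []
scene green []
scene red [([329.0, 218.22], [326, 216, 7, 5, 18])]
```

View pics/top0c.png

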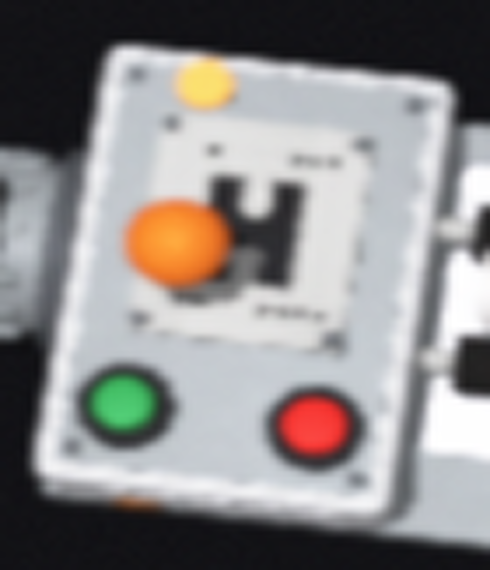

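View pics/scene0c.png

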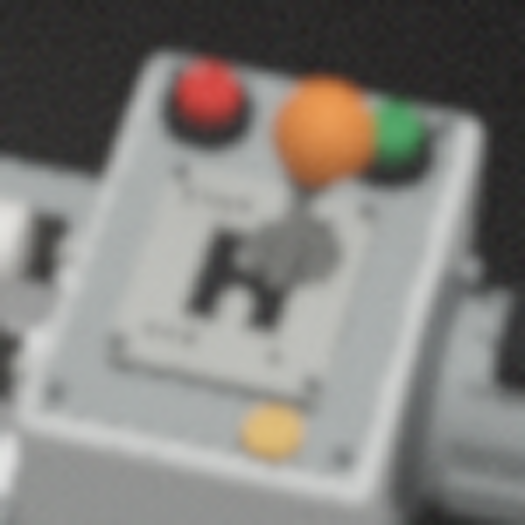

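```bash
cat >> h.py <<'E'
RNG['orange']=((5,120,110),(17,255,255));RNG['green']=((55,100,40),(90,255,255));RNG['red']=((170,130,60),(180,255,255))
E
python3 - <<'E'
from h import *
T=pickle.load(open('top0.pkl','rb'));S=pickle.load(open('scene0.pkl','rb'))
for n,d,roi in(('top',T,(265,225,335,300)),('scene',S,(300,205,375,255))):
    for c in('orange','green','red'):
        b=blobs(d,c,roi);print(n,c,b)
        z={'orange':.198}.get(c,.133)
        print([onz(d,*x[0],z).round(4) for x in b])
def b(d,c,r): return max(blobs(d,c,r),key=lambda x:x[1][4])[0]
p=tri([ray(T,*b(T,'orange',(265,225,335,300))),ray(S,*b(S,'orange',(300,205,375,255)))])
print('ball',p)
g=onz(T,*b(T,'green',(265,225,335,300)),.133);r=onz(T,*b(T,'red',(265,225,335,300)),.133)
print(np.linalg.norm(g-r))
y=(g-r)[:2];y/=np.linalg.norm(y);x=np.array([y[1],-y[0]])
o=(g+r)[:2]/2+x*.082;print('roller',o,'yaw',np.degrees(np.arctan2(x[1],x[0])))
gc=o+x*.01;dl=p[:2]-gc
print('gate',gc,'ball rel',dl@x,dl@y)
E
```

```text
top orange [([290.09, 245.12], [283, 239, 15, 14, 173])]
[array([0.5461, 0.0495, 0.198 ])]
top green [([282.12, 271.64], [277, 267, 11, 10, 80])]
[array([0.4798, 0.0752, 0.133 ])]
top red [([309.5, 275.5], [305, 271, 10, 10, 86])]
[array([ 0.4693, -0.0043,  0.133 ])]
scene orange [([346.1, 223.16], [340, 216, 13, 15, 158])]
[array([0.5455, 0.0499, 0.198 ])]
scene green [([356.58, 223.52], [355, 220, 5, 8, 31])]
[array([0.4806, 0.0774, 0.133 ])]
scene red [([329.0, 218.22], [326, 216, 7, 5, 18])]
[array([ 0.4722, -0.0067,  0.133 ])]
ball [0.54595636 0.0496961  0.19848569]
0.08016459386151012
roller [0.55585657 0.02474901] yaw -7.514244691761173
gate [0.5657707  0.02344128] ball rel -0.02307759599112652 0.023438176551563068
```

```bash
cat >> h.py <<'E'
from scipy.spatial.transform import Rotation as Ro
YAW=np.radians(-7.5)
def X(): return np.array([np.cos(YAW),np.sin(YAW),0])
def Y(): return np.array([-np.sin(YAW),np.cos(YAW),0])
GATE=np.array([.5658,.0234,.126])
def target(rel,z,st,yflip=None):
    """rel = (fwd,left) from gate in roller frame; tcp target at height z, tool x down, y along roller +-y"""
    p=GATE+X()*rel[0]+Y()*rel[1]; p[2]=z
    R=Ro.from_quat(st['tcp_rot'])
    best=None
    for s in((1,-1) if yflip is None else (yflip,)):
        xx=np.array([0,0,-1.]);yy=s*Y();M=np.column_stack([xx,yy,np.cross(xx,yy)])
        rv=(R.inv()*Ro.from_matrix(M)).as_rotvec()
        if best is None or np.linalg.norm(rv)<np.linalg.norm(best[0]): best=(rv,s)
    return R.inv().apply(p-st['eef_pos']).round(4),best[0].round(4),best[1],p.round(4)
E
python3 - <<'E'
from h import *
from plant import ctrl
s=ctrl.get_state();print(Ro.from_quat(s['tcp_rot']).as_matrix().round(3))
print(target((-.08,.0235),.25,s));print(target((-.08,.0235),.25,s,1),target((-.08,.0235),.25,s,-1))
E
```

```text
[[-0.001  0.447  0.894]
 [-0.002  0.894 -0.447]
 [-1.    -0.002 -0.   ]]
(array([-0.0191, -0.4044,  0.4124]), array([-0.3329, -0.0006,  0.0018]), 1, array([0.4896, 0.0571, 0.25  ]))
(array([-0.0191, -0.4044,  0.4124]), array([-0.3329, -0.0006,  0.0018]), 1, array([0.4896, 0.0571, 0.25  ])) (array([-0.0191, -0.4044,  0.4124]), array([2.8087e+00, 2.5000e-03, 8.0000e-04]), -1, array([0.4896, 0.0571, 0.25  ]))
```

View pics/wrist0.png

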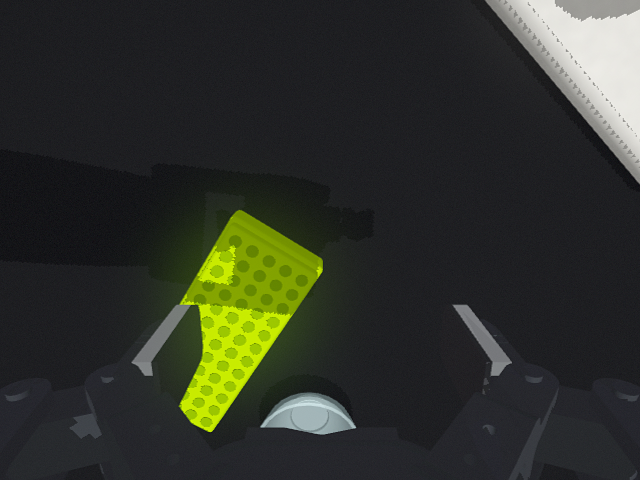

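The wrist view shows only the rack under the open fingers and the bowl between them, so nothing is in the way. I'll move to hover behind the ball with the fingers shut.

Emit:
play_rows(claw=[255, 255, 255, 255, 255, 255, 255, 255, 255, 255, 255, 255, 255, 255, 255, 255, 255, 255], travel=[[-0.03, 0, 0], [-0.03, -0.03, 0.03], [-0.03, -0.06, 0.06], [-0.03, -0.09, 0.09], [-0.03, -0.12, 0.12], [-0.03, -0.15, 0.15], [-0.03, -0.18, 0.18], [-0.03, -0.21, 0.21], [-0.03, -0.24, 0.24], [-0.03, -0.27, 0.27], [-0.03, -0.3, 0.3], [-0.03, -0.33, 0.33], [-0.03, -0.36, 0.36], [-0.03, -0.39, 0.39], [-0.03, -0.404, 0.412], [-0.03, -0.404, 0.412], [-0.03, -0.404, 0.412], [-0.03, -0.404, 0.412]], dr=[[0, 0, 0], [-0.1, 0, 0], [-0.2, 0, 0], [-0.333, 0, 0], [-0.333, 0, 0], [-0.333, 0, 0], [-0.333, 0, 0], [-0.333, 0, 0], [-0.333, 0, 0], [-0.333, 0, 0], [-0.333, 0, 0], [-0.333, 0, 0], [-0.333, 0, 0], [-0.333, 0, 0], [-0.333, 0, 0], [-0.333, 0, 0], [-0.333, 0, 0], [-0.333, 0, 0]])

```text
time: 1.95
eef_pos: [0.4889, 0.0585, 0.2606]
tcp_rot: [0.045, 0.706, -0.046, 0.705]
contact_force: [1.0, 0.9, 0.1]
opening: -0.001
```

```bash
cat >> h.py <<'E'
def snap(n,tag):
    from plant import vision
    d=vision.read_camera(n); pickle.dump(d,open(f'{n}{tag}.pkl','wb'));cv2.imwrite(f'pics/{n}{tag}.png',d['img'][:,:,::-1]);return d
E
python3 - <<'E'
from h import *
from plant import ctrl
s=ctrl.get_state();print(s['time'],s['eef_pos'],s['opening'],s['contact_force'])
d=snap('wrist',1);W=d['world_to_cam'];print(-W[:3,:3].T@W[:3,3])
for c in('orange','green','red'):
    b=blobs(d,c,(0,0,640,480));print(c,b,[onz(d,*x[0],.197 if c=='orange' else .133).round(4) for x in b])
E
```

```text
1.95 [0.48890051 0.0585015  0.26059058] -0.0013769659227873075 [1.00160232 0.85715745 0.14763245]
[0.41733148 0.06747834 0.40422718]
orange [([332.67, 140.99], [321, 140, 25, 3, 73]), ([91.16, 303.48], [47, 266, 92, 75, 5762])] [array([0.4296, 0.0713, 0.197 ]), array([ 0.5   , -0.0733,  0.197 ])]
green [([343.16, 207.19], [325, 188, 38, 39, 1126])] [array([0.478 , 0.0743, 0.133 ])]
red [([223.05, 198.2], [207, 192, 35, 13, 291])] [array([ 0.4613, -0.0057,  0.133 ])]
```

View pics/wrist1.png

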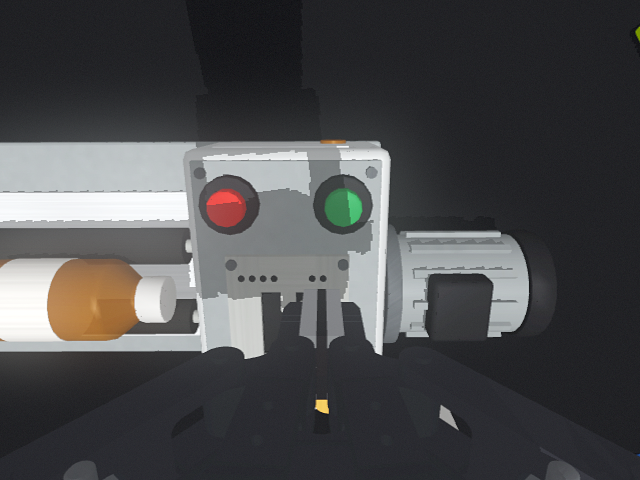

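Buttons agree with the top view to about 2 mm, with the green button at (343,207). The fingers hide the ball here, so I'll track it with the top and scene cameras. Next I descend behind it.

```bash
python3 - <<'E'
from h import *
from plant import ctrl
s=ctrl.get_state()
for r in (-.08,-.06,-.036): print(target((r,.0235),.182,s))
E
```

```text
(array([ 0.0787, -0.0013,  0.0009]), array([ 0.0015, -0.0013,  0.0014]), 1, array([0.4896, 0.0571, 0.182 ]))
(array([ 0.0787, -0.0014,  0.0209]), array([ 0.0015, -0.0013,  0.0014]), 1, array([0.5094, 0.0545, 0.182 ]))
(array([ 0.0786, -0.0014,  0.0449]), array([ 0.0015, -0.0013,  0.0014]), 1, array([0.5332, 0.0514, 0.182 ]))
```

Emit:
play_rows(claw=[255, 255, 255, 255, 255, 255, 255, 255, 255, 255, 255, 255, 255, 255, 255, 255, 255, 255, 255, 255], travel=[[0.02, -0.001, 0], [0.04, -0.001, 0], [0.06, -0.001, 0], [0.078, -0.001, 0], [0.078, -0.001, 0.006], [0.078, -0.001, 0.012], [0.078, -0.001, 0.016], [0.078, -0.001, 0.018], [0.078, -0.001, 0.02], [0.078, -0.001, 0.022], [0.078, -0.001, 0.024], [0.078, -0.001, 0.026], [0.078, -0.001, 0.028], [0.078, -0.001, 0.03], [0.078, -0.001, 0.032], [0.078, -0.001, 0.034], [0.078, -0.001, 0.036], [0.078, -0.001, 0.038], [0.078, -0.001, 0.04], [0.078, -0.001, 0.04]], dr=[[0, 0, 0], [0, 0, 0], [0, 0, 0], [0, 0, 0], [0, 0, 0], [0, 0, 0], [0, 0, 0], [0, 0, 0], [0, 0, 0], [0, 0, 0], [0, 0, 0], [0, 0, 0], [0, 0, 0], [0, 0, 0], [0, 0, 0], [0, 0, 0], [0, 0, 0], [0, 0, 0], [0, 0, 0], [0, 0, 0]])

```text
time: 4.0
eef_pos: [0.5286, 0.0524, 0.1826]
tcp_rot: [0.045, 0.706, -0.046, 0.705]
contact_force: [-3.7, 1.0, 2.7]
opening: -0.005
```

```bash
cat >> h.py <<'E'
def ballrel(tag):
    from plant import ctrl
    s=ctrl.get_state();T=snap('top',tag);S=snap('scene',tag);rs=[]
    for n,d,roi in(('top',T,(270,228,330,262)),('scene',S,(315,205,362,255))):
        b=blobs(d,'orange',roi);print(n,b)
        if b:
            b=max(b,key=lambda x:x[1][4])[0];rs.append(ray(d,*b));q=onz(d,*b,.1985)-GATE;print(' plane rel',(q@X()).round(4),(q@Y()).round(4))
    if len(rs)==2:
        p=tri(rs)-GATE;print('ball rel',(p@X()).round(4),(p@Y()).round(4),'z',p[2]+.126)
    q=s['eef_pos']-GATE;print('tcp rel',(q@X()).round(4),(q@Y()).round(4),s['eef_pos'][2],'F',s['contact_force'].round(1),'t',s['time'])
    for n,d,(x0,y0,x1,y1) in(('top',T,(255,205,335,295)),('scene',S,(300,195,380,285))):
        cv2.imwrite(f'pics/{n}{tag}c.png',cv2.resize(d['img'][y0:y1,x0:x1,::-1],None,fx=5,fy=5,interpolation=2))
    a=[cv2.imread(f'pics/{n}{tag}c.png') for n in('top','scene')];cv2.imwrite(f'pics/both{tag}.png',np.hstack(a)[:, :800])
E
python3 -c "from h import *;ballrel(2)"
```

```text
top []
scene [([344.88, 226.84], [339, 220, 13, 15, 156])]
 plane rel -0.0084 0.0238
tcp rel -0.0407 0.0239 0.18258754821707576 F [-3.7  1.   2.7] t 4.0
```

View pics/both2.png

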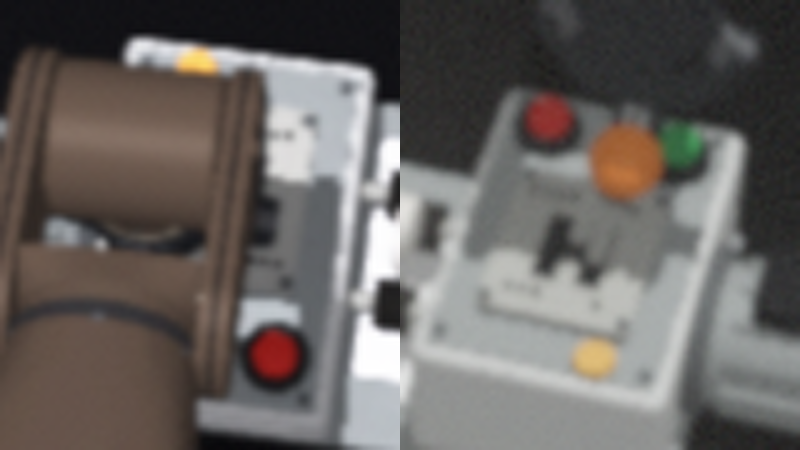

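The top view of the ball is blocked by the arm, but the scene view is clear with the ball at about (345,227). It is 8 mm short of neutral, and contact is 32 mm behind the ball centre. I'll push 8 mm more.

Emit:
play_rows(claw=[255, 255, 255, 255, 255, 255], travel=[[0, 0, 0.002], [0, 0, 0.004], [0, 0, 0.006], [0, 0, 0.008], [0, 0, 0.008], [0, 0, 0.008]], dr=[[0, 0, 0], [0, 0, 0], [0, 0, 0], [0, 0, 0], [0, 0, 0], [0, 0, 0]])

```text
time: 4.7
eef_pos: [0.5366, 0.0513, 0.1825]
tcp_rot: [0.045, 0.706, -0.046, 0.705]
contact_force: [-2.8, 0.9, 2.4]
opening: 0.001
```

```bash
python3 -c "from h import *;ballrel(3)"
```

```text
top []
scene [([344.2, 228.88], [338, 222, 14, 15, 158])]
 plane rel -0.0003 0.0239
tcp rel -0.0326 0.0239 0.18245147189495112 F [-2.8  0.9  2.4] t 4.7
```

The ball is level with the cross slot. Now I back off and go round to its left side.

Emit:
play_rows(claw=[255, 255, 255, 255, 255, 255, 255, 255, 255, 255, 255, 255, 255, 255, 255], travel=[[0, 0, -0.015], [0, 0, -0.03], [0, 0.015, -0.03], [0, 0.03, -0.03], [0, 0.05, -0.03], [0, 0.05, -0.01], [0, 0.05, 0.01], [0, 0.05, 0.033], [0, 0.05, 0.033], [0, 0.045, 0.033], [0, 0.041, 0.033], [0, 0.038, 0.033], [0, 0.035, 0.033], [0, 0.033, 0.033], [0, 0.033, 0.033]], dr=[[0, 0, 0], [0, 0, 0], [0, 0, 0], [0, 0, 0], [0, 0, 0], [0, 0, 0], [0, 0, 0], [0, 0, 0], [0, 0, 0], [0, 0, 0], [0, 0, 0], [0, 0, 0], [0, 0, 0], [0, 0, 0], [0, 0, 0]])

```text
time: 6.3
eef_pos: [0.5734, 0.0802, 0.1828]
tcp_rot: [0.046, 0.706, -0.046, 0.705]
contact_force: [0.2, 3.1, -0.2]
opening: 0.002
```

```bash
python3 -c "from h import *;ballrel(4)"
```

```text
top [([295.79, 240.21], [294, 238, 5, 6, 24])]
 plane rel -0.007 0.0096
scene [([343.31, 229.39], [337, 223, 14, 13, 135])]
 plane rel 0.0023 0.022
ball rel -0.0061 0.0153 z 0.18781487642626
tcp rel 0.0001 0.0573 0.18276844265210335 F [ 0.2  3.1 -0.2] t 6.3
```

View pics/both4.png

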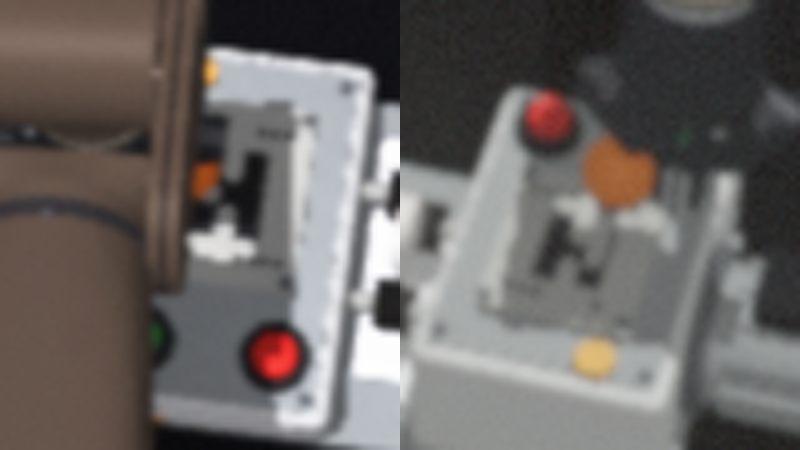

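In the scene view the ball (343,229) is touched on its left by the fingers, and the force is 3 N sideways. I'll push right gently, part way first.

Emit:
play_rows(claw=[255, 255, 255, 255, 255, 255, 255, 255], travel=[[0, -0.002, 0], [0, -0.005, 0], [0, -0.0075, 0], [0, -0.01, 0], [0, -0.0125, 0], [0, -0.015, 0], [0, -0.0175, 0], [0, -0.02, 0]], dr=[[0, 0, 0], [0, 0, 0], [0, 0, 0], [0, 0, 0], [0, 0, 0], [0, 0, 0], [0, 0, 0], [0, 0, 0]])

```text
time: 7.2
eef_pos: [0.5709, 0.06, 0.1828]
tcp_rot: [0.045, 0.706, -0.046, 0.706]
contact_force: [1.3, 4.1, 2.6]
opening: -0.001
```

```bash
python3 -c "from h import *;ballrel(5)"
```

```text
top [([303.12, 240.88], [302, 239, 4, 6, 17])]
 plane rel -0.0061 -0.011
scene [([335.72, 227.17], [329, 220, 15, 15, 145])]
 plane rel 0.0002 -0.0005
ball rel -0.0056 -0.0062 z 0.1908783269313886
tcp rel 0.0003 0.037 0.1827762869426931 F [1.3 4.1 2.6] t 7.2
```

View pics/both5.png

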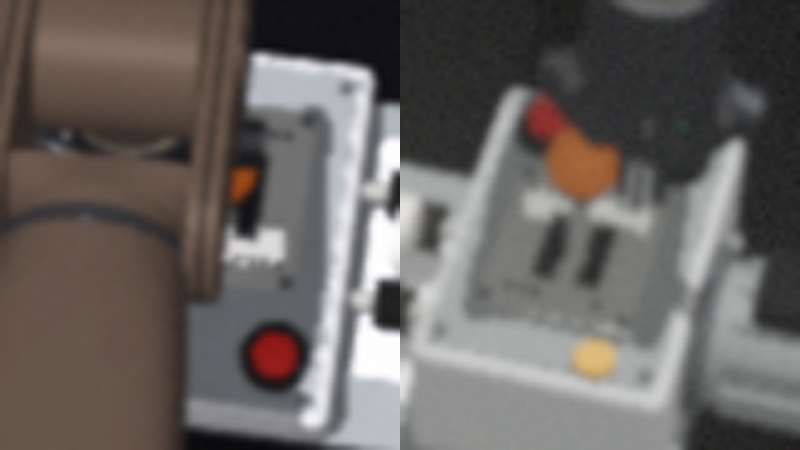

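The ball is crossing freely and sits in the middle of the gate at (336,227), with about 4 N of load. I'll continue to the right side.

Emit:
play_rows(claw=[255, 255, 255, 255, 255, 255, 255, 255, 255, 255, 255, 255], travel=[[0, -0.002, 0], [0, -0.005, 0], [0, -0.0075, 0], [0, -0.01, 0], [0, -0.0125, 0], [0, -0.015, 0], [0, -0.0175, 0], [0, -0.02, 0], [0, -0.0215, 0], [0, -0.023, 0], [0, -0.024, 0], [0, -0.024, 0]], dr=[[0, 0, 0], [0, 0, 0], [0, 0, 0], [0, 0, 0], [0, 0, 0], [0, 0, 0], [0, 0, 0], [0, 0, 0], [0, 0, 0], [0, 0, 0], [0, 0, 0], [0, 0, 0]])

```text
time: 8.5
eef_pos: [0.5676, 0.0357, 0.1825]
tcp_rot: [0.045, 0.706, -0.046, 0.705]
contact_force: [0.5, 2.2, 1.5]
opening: -0.003
```

```bash
python3 -c "from h import *;ballrel(6)"
```

```text
top [([312.19, 242.0], [311, 240, 4, 6, 16])]
 plane rel -0.0057 -0.0365
scene [([327.73, 226.04], [322, 219, 13, 14, 129])]
 plane rel 0.0025 -0.0231
ball rel -0.0051 -0.0307 z 0.18865310792275286
tcp rel 0.0002 0.0124 0.18248593433040602 F [0.5 2.2 1.5] t 8.5
```

View pics/both6.png

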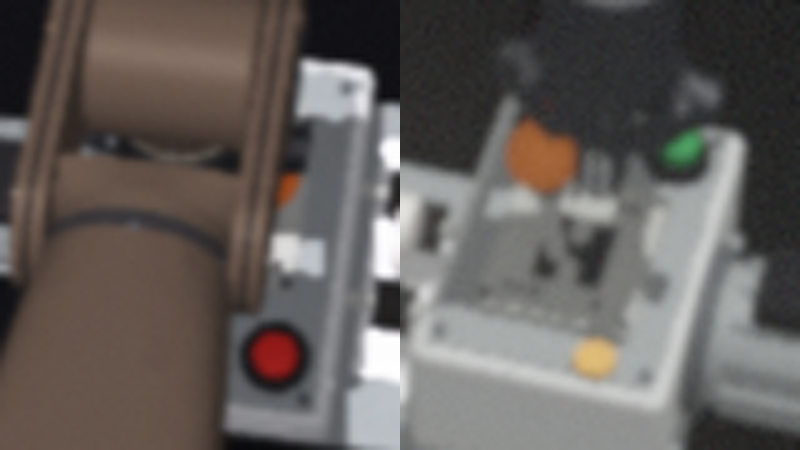

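The lever is on the right (ball at (328,226), about -23 mm) and still level. I'll go round behind it and push forward.

Emit:
play_rows(claw=[255, 255, 255, 255, 255, 255, 255, 255, 255, 255, 255, 255, 255, 255, 255, 255, 255, 255, 255], travel=[[0, 0.008, 0], [0, 0.015, 0], [0, 0.015, -0.02], [0, 0.015, -0.04], [0, 0.015, -0.06], [0, 0, -0.06], [0, -0.02, -0.06], [0, -0.036, -0.06], [0, -0.036, -0.06], [0, -0.036, -0.05], [0, -0.036, -0.042], [0, -0.036, -0.037], [0, -0.036, -0.033], [0, -0.036, -0.03], [0, -0.036, -0.027], [0, -0.036, -0.024], [0, -0.036, -0.021], [0, -0.036, -0.018], [0, -0.036, -0.015]], dr=[[0, 0, 0], [0, 0, 0], [0, 0, 0], [0, 0, 0], [0, 0, 0], [0, 0, 0], [0, 0, 0], [0, 0, 0], [0, 0, 0], [0, 0, 0], [0, 0, 0], [0, 0, 0], [0, 0, 0], [0, 0, 0], [0, 0, 0], [0, 0, 0], [0, 0, 0], [0, 0, 0], [0, 0, 0]])

```text
time: 10.5
eef_pos: [0.5481, 0.0021, 0.1825]
tcp_rot: [0.045, 0.706, -0.046, 0.705]
contact_force: [-2.9, 1.1, 2.2]
opening: 0.001
```

```bash
python3 -c "from h import *;ballrel(7)"
```

```text
top []
scene [([326.59, 230.13], [320, 223, 14, 15, 156])]
 plane rel 0.0184 -0.022
tcp rel -0.0147 -0.0235 0.18247122807159064 F [-2.9  1.1  2.2] t 10.5
```

View pics/both7.png

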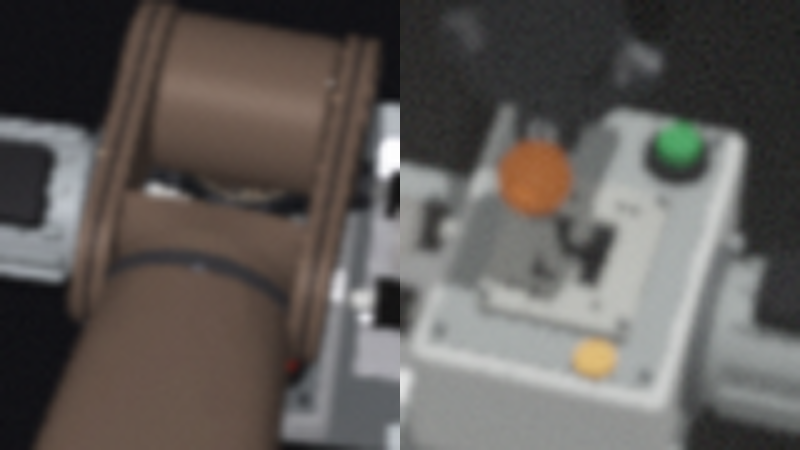

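The ball is 18 mm forward in the right slot at (327,230), with about 3 N of load. Continuing.

Emit:
play_rows(claw=[255, 255, 255, 255, 255, 255, 255, 255, 255, 255], travel=[[0, 0, 0.002], [0, 0, 0.004], [0, 0, 0.006], [0, 0, 0.008], [0, 0, 0.01], [0, 0, 0.012], [0, 0, 0.014], [0, 0, 0.016], [0, 0, 0.018], [0, 0, 0.018]], dr=[[0, 0, 0], [0, 0, 0], [0, 0, 0], [0, 0, 0], [0, 0, 0], [0, 0, 0], [0, 0, 0], [0, 0, 0], [0, 0, 0], [0, 0, 0]])

```text
time: 11.6
eef_pos: [0.5662, -0.0007, 0.1817]
tcp_rot: [0.045, 0.706, -0.047, 0.705]
contact_force: [-2.9, -2.1, -0.6]
opening: 0.001
```

Emit:
play_rows(claw=[255, 255], travel=[[0, 0, 0.001], [0, 0, 0.001]], dr=[[0, 0, 0], [0, 0, 0]])

```text
time: 11.8
eef_pos: [0.5673, -0.0009, 0.1815]
tcp_rot: [0.045, 0.706, -0.047, 0.705]
contact_force: [-4.4, -0.6, -0.8]
opening: 0.002
```

Emit:
play_rows(claw=[255, 255, 255], travel=[[0, 0, 0.001], [0, 0, 0.001], [0, 0, 0.001]], dr=[[0, 0, 0], [0, 0, 0], [0, 0, 0]])

```text
time: 12.1
eef_pos: [0.5679, -0.0009, 0.1814]
tcp_rot: [0.045, 0.706, -0.047, 0.705]
contact_force: [-4.9, -1.6, 1.1]
opening: 0.002
```

Emit:
play_rows(claw=[255, 255, 255], travel=[[0, 0, 0.001], [0, 0, 0.001], [0, 0, 0.001]], dr=[[0, 0, 0], [0, 0, 0], [0, 0, 0]])

```text
time: 12.4
eef_pos: [0.5681, -0.001, 0.1814]
tcp_rot: [0.045, 0.707, -0.047, 0.704]
contact_force: [-6.3, -0.8, 1.4]
opening: -0.002
```

```bash
python3 -c "from h import *;ballrel(8)"
```

```text
top []
scene [([324.71, 235.89], [318, 229, 14, 14, 158])]
 plane rel 0.0407 -0.0213
tcp rel 0.0054 -0.0239 0.1813947501857323 F [-6.3 -0.8  1.4] t 12.4
```

The tool stalled at +38 mm of ball travel with the force rising only to about 6 N, so the lever is home. I'll back off, raise, and move over the green button.

Emit:
play_rows(claw=[255, 255, 255, 255, 255, 255, 255, 255, 255, 255, 255, 255], travel=[[0, 0, -0.015], [0, 0, -0.03], [-0.015, 0, -0.04], [-0.03, 0, -0.05], [-0.03, 0.02, -0.07], [-0.03, 0.04, -0.09], [-0.03, 0.06, -0.097], [-0.03, 0.064, -0.097], [-0.03, 0.064, -0.097], [-0.03, 0.064, -0.097], [-0.03, 0.064, -0.097], [-0.03, 0.064, -0.097]], dr=[[0, 0, 0], [0, 0, 0], [0, 0, 0], [0, 0, 0], [0, 0, 0], [0, 0, 0], [0, 0, 0], [0, 0, 0], [0, 0, 0], [0, 0, 0], [0, 0, 0], [0, 0, 0]])

```text
time: 13.7
eef_pos: [0.4807, 0.0745, 0.2116]
tcp_rot: [0.045, 0.707, -0.047, 0.704]
contact_force: [-0.3, -0.2, 0.7]
opening: -0.004
```

```bash
python3 - <<'E'
from h import *
ballrel(9)
from plant import ctrl
s=ctrl.get_state();print(target((-.092,.04),.14,s))
d=snap('wrist',9)
for c in('green','red','orange'):
    b=blobs(d,c,(0,0,640,480));print(c,b,[onz(d,*x[0],.133).round(4) for x in b])
T=pickle.load(open('top9.pkl','rb'));print(blobs(T,'orange',(270,215,335,262)))
print('tcp px in wrist',proj(d,s['eef_pos']))
E
```

```text
top [([309.31, 230.36], [303, 228, 14, 7, 74])]
 plane rel 0.0261 -0.0238
scene [([324.95, 235.8], [318, 229, 14, 14, 156])]
 plane rel 0.0402 -0.0207
ball rel 0.0289 -0.0233 z 0.1856324783516783
tcp rel -0.091 0.0395 0.21164404896336442 F [-0.3 -0.2  0.7] t 13.7
(array([ 0.0716,  0.0005, -0.0005]), array([ 0.0006, -0.0046,  0.0027]), 1, array([0.4798, 0.0751, 0.14  ]))
green [([321.21, 243.25], [299, 221, 45, 46, 1603])] [array([0.4777, 0.0742, 0.133 ])]
red [] []
orange [([314.81, 160.45], [301, 158, 28, 5, 102]), ([41.9, 342.22], [0, 296, 90, 97, 6728])] [array([0.4308, 0.0769, 0.133 ]), array([ 0.5188, -0.1053,  0.133 ])]
[([309.18, 226.89], [302, 220, 15, 15, 165])]
tcp px in wrist (np.float64(322.76665900441463), np.float64(309.79990513795576))
```

View pics/both9.png

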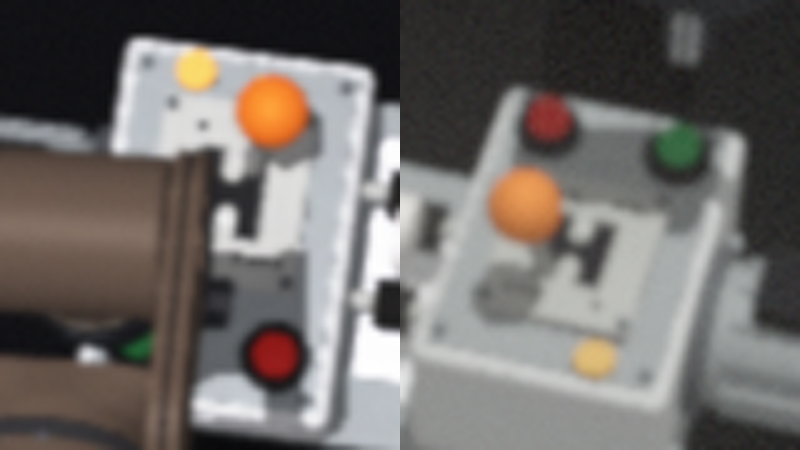

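View pics/wrist9.png

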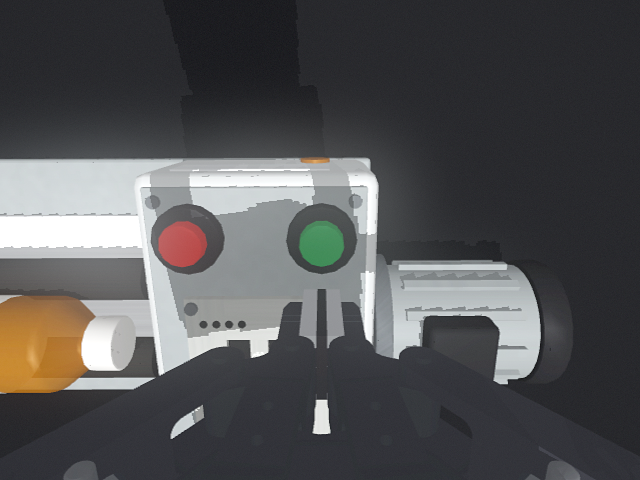

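```bash
python3 - <<'E'
from h import *
T=pickle.load(open('top9.pkl','rb'));S=pickle.load(open('scene9.pkl','rb'))
p=tri([ray(T,309.18,226.89),ray(S,324.95,235.8)])-GATE;x,y,z=p@X(),p@Y(),p[2]+.086
print(x,y,z+.04,'shift',np.arctan2(x,z),'cross',np.arctan2(-y,z))
E
```

```text
0.036785474945641466 -0.02169153584119776 0.1945809934351468 shift 0.2336236537588348 cross 0.13941441284690542
```

Emit:
play_rows(claw=[255, 255, 255, 255, 255, 255, 255, 255], travel=[[0.02, 0, -0.001], [0.04, 0, -0.001], [0.06, 0, -0.001], [0.068, 0, -0.001], [0.072, 0, -0.001], [0.075, 0, -0.001], [0.077, 0, -0.001], [0.077, 0, -0.001]], dr=[[0, 0, 0], [0, 0, 0], [0, 0, 0], [0, 0, 0], [0, 0, 0], [0, 0, 0], [0, 0, 0], [0, 0, 0]])

```text
time: 14.65
eef_pos: [0.4796, 0.0746, 0.1355]
tcp_rot: [0.045, 0.707, -0.047, 0.704]
contact_force: [-0.6, 0.4, 2.2]
opening: -0.002
```

The lever measures shift ≈0.234 and cross ≈0.139, so it is home. The tip is just above the button, and I'll press in small steps.

Emit:
play_rows(claw=[255, 255, 255, 255, 255], travel=[[0.001, 0, 0], [0.002, 0, 0], [0.003, 0, 0], [0.004, 0, 0], [0.005, 0, 0]], dr=[[0, 0, 0], [0, 0, 0], [0, 0, 0], [0, 0, 0], [0, 0, 0]])

```text
time: 15.15
eef_pos: [0.4801, 0.0746, 0.131]
tcp_rot: [0.045, 0.706, -0.047, 0.705]
contact_force: [-1.5, -0.7, 7.6]
opening: -0.001
```

Emit:
play_rows(claw=[255, 255, 255, 255], travel=[[0.001, 0, 0], [0.002, 0, 0], [0.003, 0, 0], [0.003, 0, 0]], dr=[[0, 0, 0], [0, 0, 0], [0, 0, 0], [0, 0, 0]])

```text
time: 15.55
eef_pos: [0.4802, 0.0746, 0.1308]
tcp_rot: [0.045, 0.707, -0.047, 0.704]
contact_force: [-8.2, -0.5, 17.4]
opening: 0.003
```

The press stalled at z≈0.131 with 17 N. I'll look before pressing further.

```bash
python3 - <<'E'
from h import *
from plant import ctrl
ballrel(10)
d=snap('wrist',10);s=ctrl.get_state();print(s['contact_force'],s['wrist_torque'])
cv2.imwrite('pics/w10c.png',cv2.resize(d['img'][140:400,120:440,::-1],None,fx=2.4,fy=2.2))
S=pickle.load(open('scene10.pkl','rb'));cv2.imwrite('pics/s10c.png',cv2.resize(S['img'][195:255,310:380,::-1],None,fx=9,fy=9,interpolation=2))
E
```

```text
top [([309.31, 230.36], [303, 228, 14, 7, 74])]
 plane rel 0.0261 -0.0238
scene [([324.94, 235.78], [318, 229, 14, 14, 155])]
 plane rel 0.0401 -0.0208
ball rel 0.0289 -0.0233 z 0.18569836176626672
tcp rel -0.0915 0.0396 0.1308254787584437 F [-8.2 -0.5 17.4] t 15.55
[-8.32237726 -0.61007474 18.33376414] [-0.02953748  1.46470697  0.01714933]
```

View pics/w10c.png

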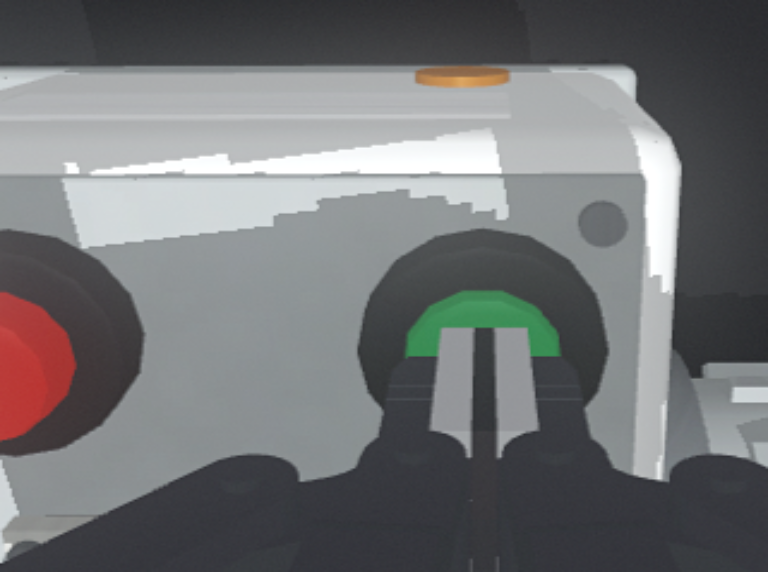

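View pics/s10c.png

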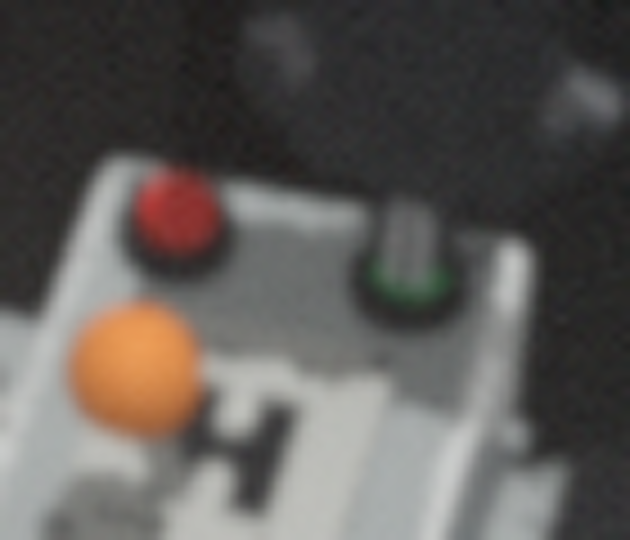

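The fingertips sit centred on the green button. I'll measure the button's height relative to the red one from the range image.

```bash
python3 - <<'E'
from h import *
for tag in(9,10):
    d=pickle.load(open(f'wrist{tag}.pkl','rb'));h=cv2.cvtColor(d['img'],cv2.COLOR_RGB2HSV);W=d['world_to_cam']
    v,u=np.mgrid[:480,:640];z=d['range_z'];K=d['K']
    c=np.stack([(u-K[0,2])/K[0,0]*z,-(v-K[1,2])/K[1,1]*z,-z],-1);w=(c-W[:3,3])@W[:3,:3]
    for n,lo,hi in(('green',(55,80,40),(90,255,255)),('red',(174,80,40),(180,255,255)),('red2',(0,150,40),(3,255,255))):
        m=(cv2.inRange(h,lo,hi)>0)&(z>0)
        if m.sum()>20: print(tag,n,m.sum(),np.percentile(w[m][:,2],[5,25,50,75,95]).round(4))
    m=(z>0)&(h[...,2]<60)&(w[...,2]<.14)&(w[...,2]>.117)&(np.hypot(w[...,0]-.4798,w[...,1]-.0752)<.022)
    if m.sum()>20: print('collar',m.sum(),np.percentile(w[m][:,2],[5,25,50,75,95]).round(4))
E
```

```text
9 green 1628 [0.1324 0.1371 0.1378 0.1383 0.139 ]
9 red 31 [0.127  0.1277 0.1284 0.1335 0.1372]
9 red2 183 [0.1367 0.1374 0.1379 0.1383 0.1388]
10 green 1070 [0.1285 0.1303 0.1312 0.1318 0.1326]
10 red 47 [0.1271 0.1277 0.1282 0.129  0.1336]
10 red2 3685 [0.1304 0.1367 0.1377 0.1382 0.1388]
collar 433 [0.127  0.1276 0.128  0.1283 0.1289]
```

Green dropped from 137.8 to 131.2 mm in the same camera, while red stayed at 137.8. That is about 6 mm, so the button is fully pressed and against its stop. Releasing.

Emit:
play_rows(claw=[255, 255, 255, 255, 255, 255, 255, 255, 255, 255], travel=[[-0.005, 0, 0], [-0.02, 0, 0], [-0.04, 0, 0], [-0.07, 0, 0], [-0.1, 0, 0], [-0.12, 0, 0], [-0.12, 0.05, 0], [-0.12, 0.1, 0], [-0.12, 0.12, 0], [-0.12, 0.12, 0]], dr=[[0, 0, 0], [0, 0, 0], [0, 0, 0], [0, 0, 0], [0, 0, 0], [0, 0, 0], [0, 0, 0], [0, 0, 0], [0, 0, 0], [0, 0, 0]])

```text
time: 16.7
eef_pos: [0.4959, 0.1961, 0.2494]
tcp_rot: [0.044, 0.707, -0.045, 0.704]
contact_force: [0.5, -0.3, -0.0]
opening: 0.001
```

```bash
python3 - <<'E'
from h import *
from plant import ctrl
s=ctrl.get_state();print(s['time'],s['eef_pos'],s['contact_force'])
T=snap('top',11);S=snap('scene',11);d=snap('wrist',11)
b=lambda d,roi:max(blobs(d,'orange',roi),key=lambda x:x[1][4])[0]
bt,bs=blobs(T,'orange',(270,215,335,262)),blobs(S,'orange',(300,205,362,255));print(bt,bs)
if bt and bs:
    p=tri([ray(T,*b(T,(270,215,335,262))),ray(S,*b(S,(300,205,362,255)))])-GATE;x,y,z=p@X(),p@Y(),p[2]+.086
    print('shift',np.arctan2(x,z),'cross',np.arctan2(-y,z))
h=cv2.cvtColor(d['img'],cv2.COLOR_RGB2HSV);W=d['world_to_cam'];v,u=np.mgrid[:480,:640];z=d['range_z'];K=d['K']
c=np.stack([(u-K[0,2])/K[0,0]*z,-(v-K[1,2])/K[1,1]*z,-z],-1);w=(c-W[:3,3])@W[:3,:3]
for n,lo,hi in(('green',(55,80,40),(90,255,255)),('red2',(0,150,40),(3,255,255))):
    m=(cv2.inRange(h,lo,hi)>0)&(z>0)&(w[...,2]>.12)&(w[...,0]<.5)
    if m.sum()>20: print(n,m.sum(),np.percentile(w[m][:,2],[25,50,75]).round(4))
T0=pickle.load(open('top0.pkl','rb'));S0=pickle.load(open('scene0.pkl','rb'))
for a,bb,n,roi in((T0,T,'top',(330,235,445,290)),(S0,S,'scene',(195,200,312,260))):
    x0,y0,x1,y1=roi;print(n,'bottle area diff',cv2.absdiff(a['img'],bb['img'])[y0:y1,x0:x1].mean(), cv2.phaseCorrelate(*[np.float64(cv2.cvtColor(q['img'][y0:y1,x0:x1],cv2.COLOR_RGB2GRAY)) for q in(a,bb)]))
E
```

```text
16.7 [0.49590243 0.1961221  0.24935754] [ 0.51499083 -0.27770956 -0.02908909]
[([309.23, 226.89], [303, 220, 14, 15, 164])] [([324.74, 236.14], [318, 230, 14, 13, 147])]
shift 0.2373257511506362 cross 0.14220651423719052
green 1347 [0.1367 0.1376 0.1383]
red2 1387 [0.1364 0.1376 0.1382]
top bottle area diff 2.6639789196310937 ((-0.02724752437766398, -0.002250238541257943), 1.0007651429109188)
scene bottle area diff 1.5570750237416904 ((-0.09358926190417094, -0.028503619508221334), 0.9859272058558525)
```

View pics/scene11.png

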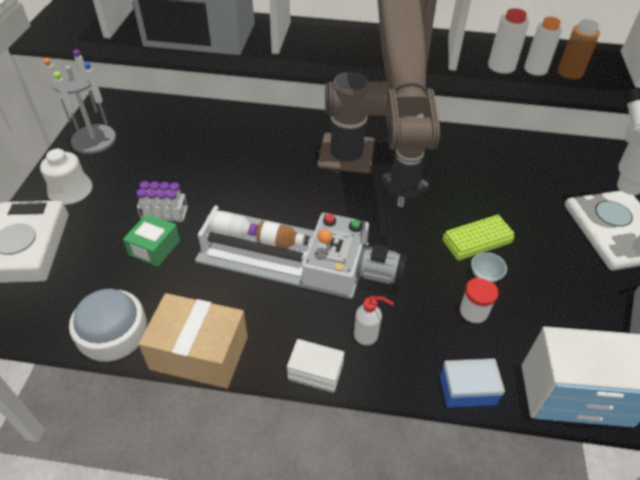

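The lever is in third with the ball at (325,236), both buttons are out, and nothing else has moved. The gripper hangs free at (402,195).

```bash
python3 -c "
from plant import ctrl
print(ctrl.sign_off())"
```

```text
the job is handed in; nothing more can be done
None
```

I put the lever into third gear, pressed and released the green start button, and handed the job in at about 17 s of the 72 s allowed.

- **Lever:** Using closed fingertips on the outside of the ball, I pushed it level with the cross slot, then right, then forward until it stopped. Wrist force readings stayed below about 7 N. My last check put the lever at a forward lean of about 0.237 rad and a right lean of about 0.142 rad. The lever needs more than 0.21 and 0.12 rad to count as home in third.
- **Start button:** I pressed it to its stop, about 6 mm by camera range at about 18 N, then released it. It now measures the same height as the red stop button, which was not touched.
- **Bench:** The bottle area shifted by less than 0.1 pixel between the first and last pictures. The other objects look unmoved by eye; I did not measure them. The gripper is clear, with force readings near zero.
- **Disagreements:** During the pushes the arm hid the ball from the top camera, so I relied on the scene camera there. The wrist camera's range image reads about 5 mm too high in absolute terms, so I used only height differences from it.

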